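# Re-rack the wrench sockets by size

## Task

Move the four wrench sockets from the old wooden tray into the new steel rack, one to a compartment, in order of size: the largest next to the upright end plate, then ever smaller to the smallest at the rack's other end. All of them must finish standing upright, flat on the floors of their compartments, and let go.

Things in the scene. Friction and masses are not known exactly. Their poses are not given: they have to be found in the camera images.
- s46_mid (a point): the largest of four bare steel wrench sockets: upright cylinder 46 mm in diameter, 80 mm tall, with a hexagonal blind hole 12 mm deep in its top. This point is on its axis, half-way up; z axis along the cylinder, up. It starts upright in one of the wooden tray's compartments, any of them. Grasp it across the row; along the row the gaps are narrow.
- s38_mid (a point): the second largest of four bare steel wrench sockets: upright cylinder 38 mm in diameter, 77 mm tall, with a hexagonal blind hole 12 mm deep in its top. This point is on its axis, half-way up; z axis along the cylinder, up. It starts upright in one of the wooden tray's compartments, any of them. Grasp it across the row; along the row the gaps are narrow.
- s30_mid (a point): the third largest of four bare steel wrench sockets: upright cylinder 30 mm in diameter, 74 mm tall, with a hexagonal blind hole 12 mm deep in its top. This point is on its axis, half-way up; z axis along the cylinder, up. It starts upright in one of the wooden tray's compartments, any of them. Grasp it across the row; along the row the gaps are narrow.
- s22_mid (a point): the smallest of four bare steel wrench sockets: upright cylinder 22 mm in diameter, 70 mm tall, with a hexagonal blind hole 12 mm deep in its top. This point is on its axis, half-way up; z axis along the cylinder, up. It starts upright in one of the wooden tray's compartments, any of them. Grasp it across the row; along the row the gaps are narrow.
- cell1_floor (a point): compartment 1 of 4 of the new steel rack: a square aluminium cell, 62 mm inside, wall 2 mm thick, rising 8 mm above its floor, empty at the start. This point is the centre of its floor, 6 mm above the bench. The cells stand in a straight row 76 mm apart, cell1 at the -y end, cell4 at the +y end; y axis along the row, x across it, z up.
- cell2_floor (a point): compartment 2 of 4 of the new steel rack: a square aluminium cell, 62 mm inside, wall 2 mm thick, rising 8 mm above its floor, empty at the start. This point is the centre of its floor, 6 mm above the bench. The cells stand in a straight row 76 mm apart, cell1 at the -y end, cell4 at the +y end; y axis along the row, x across it, z up.
- cell3_floor (a point): compartment 3 of 4 of the new steel rack: a square aluminium cell, 62 mm inside, wall 2 mm thick, rising 8 mm above its floor, empty at the start. This point is the centre of its floor, 6 mm above the bench. The cells stand in a straight row 76 mm apart, cell1 at the -y end, cell4 at the +y end; y axis along the row, x across it, z up.
- cell4_floor (a point): compartment 4 of 4 of the new steel rack: a square aluminium cell, 62 mm inside, wall 2 mm thick, rising 8 mm above its floor, empty at the start. This point is the centre of its floor, 6 mm above the bench. The cells stand in a straight row 76 mm apart, cell1 at the -y end, cell4 at the +y end; y axis along the row, x across it, z up.
- stop_top (a point): the end plate of the new rack: upright steel plate 66 mm across the row, 16 mm thick, 50 mm tall, its middle 56 mm past the centre of cell1 or of cell4 (it differs from start to start); the other end has only a 6 mm low strip. This point is the middle of its top edge, 54 mm above the bench; y axis along the row.
- tray: the old wooden tray, fixed, 72 mm wide (x) and 308 mm long (y), rim 14 mm and floor 4 mm above the bench, with four compartments in one row along y, 76 mm apart; one socket stands in each at the start. Origin: the centre of its underside.
There are look-alikes about, which are no part of the job. What is shaped like the part that bears stop_top but pink or red is not meant.

How it is judged:
At the end, for the whole second after the job is handed in: Counting cells from the one beside the end plate, the 46, 38, 30 and 22 mm sockets stand in the first, second, third and fourth: each axis within 30 mm of the cell's centre, its foot on the cell floor (within 5 mm of height), upright within 0.12 rad, and at rest (under 0.02 m/s) (((horizontal distance between stop_top and cell1_floor below 0.1 m and (horizontal distance between s46_mid and cell1_floor below 0.03 m and z of s46_mid in the frame of cell1_floor between 0.035 and 0.045 m and angle between s46_mid's own z axis and vertical below 0.12 rad) and (horizontal distance between s38_mid and cell2_floor below 0.03 m and z of s38_mid in the frame of cell2_floor between 0.0335 and 0.0435 m and angle between s38_mid's own z axis and vertical below 0.12 rad) and (horizontal distance between s30_mid and cell3_floor below 0.03 m and z of s30_mid in the frame of cell3_floor between 0.032 and 0.042 m and angle between s30_mid's own z axis and vertical below 0.12 rad) and (horizontal distance between s22_mid and cell4_floor below 0.03 m and z of s22_mid in the frame of cell4_floor between 0.03 and 0.04 m and angle between s22_mid's own z axis and vertical below 0.12 rad)) or (horizontal distance between stop_top and cell4_floor below 0.1 m and (horizontal distance between s46_mid and cell4_floor below 0.03 m and z of s46_mid in the frame of cell4_floor between 0.035 and 0.045 m and angle between s46_mid's own z axis and vertical below 0.12 rad) and (horizontal distance between s38_mid and cell3_floor below 0.03 m and z of s38_mid in the frame of cell3_floor between 0.0335 and 0.0435 m and angle between s38_mid's own z axis and vertical below 0.12 rad) and (horizontal distance between s30_mid and cell2_floor below 0.03 m and z of s30_mid in the frame of cell2_floor between 0.032 and 0.042 m and angle between s30_mid's own z axis and vertical below 0.12 rad) and (horizontal distance between s22_mid and cell1_floor below 0.03 m and z of s22_mid in the frame of cell1_floor between 0.03 and 0.04 m and angle between s22_mid's own z axis and vertical below 0.12 rad))) and linear speed of each of s46, s38, s30, s22 below 0.02 m/s); the robot touches nothing.
It also fails if it takes over 99 s, if anything falls off the work surface, if the arm or the gripper's body presses on something with over 40 N, if the wrist force passes 120 N, or if a joint passes its speed limit or range.

## Robot

A 6-joint arm with a two-finger parallel gripper is mounted at the origin on the work surface. World frame = base frame: x ahead of the robot, y to its left, z up, the work surface at z = 0. Lengths are in m, angles in rad, forces in N, time in s.
With the tool pointing down it reaches from about 0.375 to 0.975 m from the base axis. Payload 3.8 kg.
Tool frame: the origin (TCP) lies on the centre line of the jaws, within the pads' length; the fingertips stand 14 mm ahead of it and the grasp point (between the pads) lies 5 mm behind it; z points along the fingers, x is the direction in which the jaws open and shut, and the axes are right-handed (so a half turn about z gives the same grasp; the last joint's range is limited). The gripper opens to 85 mm and grips with 20 to 120 N. Pads are 22 mm wide; open, the fingers measure 114 mm over their backs; the gripper's body (76 mm by 85 mm) begins 54 mm behind the grasp point. The pads swing forward as they close: fully open they stand 13 mm farther back than shut.
Start: joints at [-1.265, 0.264, 1.604, -0, 1.274, -0.037], TCP at [0.227, -0.636, 0.245] pointing down, gripper open.
Joint ranges: [-2.63, 2.63], [-0.94, 2.18], [0.31, 2.57], [-1.31, 4.45], [0, 2.66], [-2.55, 2.55]. Speed limits (rad/s): [2.57, 2.57, 3.14, 3.14, 3.14, 3.14].

## Interface

Orientations are given as a rotation vector (axis times angle).
In Python, from workcell import bot gives the robot as it stands. The module is installed in compiled form; this text tells all that it offers.
- The arm moves only by the tool arm_command, never from a script. Its argument "steps" is one flat list of numbers, 7 for each row, row after row: the shift along the tool's x, y, z in units of 30 mm (1.0 is 30 mm), then the turn, a rotation vector about the tool's x, y, z in units of 6 degrees (1.0 is 6 degrees), then the opening, from 0 (shut) to 1 (fully open). In form: [tx, ty, tz, ax, ay, az, fingers, tx, ty, tz, ax, ay, az, fingers, ...]. A call has 1 to 10 rows; each row shifts and turns the commanded pose from where the row before left it, along the tool's axes as they then stand; what a row does not reach is not made up. A row lasts 1/8 s, in which the tool goes at most 62.5 mm and 10.7 degrees, less where a joint would pass 70% of its speed; a pose out of reach is approached as far as the arm can. A call is refused whole if a number of a shift passes 1 or a number of a turn 1, either way. A call with a gripper value outside its range is refused whole. The fingers move at their own pace and stop on an object; "squeeze" is the grip in N (left out, the last holds). Time passes only in rows, so rows that do not move let the fingers close. It gives the time, the measured TCP pose, the force and the opening at its end, in the units of the state.
- bot.read_state(): the state, without advancing time (a new reading comes with each control period).
- bot.read_camera(name): name is "scene" or "top"; returns a dict with "img" (384x512x3 uint8, red, green, blue), "camera_matrix" (3x3 intrinsics, pixels), "pose" (4x4, takes a point from camera to world coordinates). Camera axes: x right, y down, z forward; pixel columns grow to the right and rows downward; lengths in m; the calibration is good to about 2 mm. A picture is of the moment at which its call begins. There is no depth.
- bot.finish_job(): hands the job in, once; it reports no verdict.
The state is a dict: "time": time; "q": joint angles; "joint_vel": joint speeds; "joint_torque": joint torques, N m; "tool_pos": TCP position; "tcp_rot": TCP orientation; "wrist_force": force on the tool from outside, world axes, zero at the start; "torque": the same for the moment, N m; "width": opening from 0.0 (shut) to 1.0 (fully open).
Only numpy, scipy, OpenCV 4.12 (cv2) and the standard library are available. Lean on these libraries where they do the work, as an engineer would, in place of code of your own. Each camera call takes 0.05 s, during which the arm holds its last target.

## Working session

There is one attempt and no reset: what is moved stays moved. The work goes in short steps, Python scripts to look and compute and a tool call to move; the robot and the scene stay as the last step left them, time stands still between calls to the robot, and variables do not carry over. Pictures are saved under pics/ and viewed, and the job is handed in when it is done.

Besides the shell and the picture viewer there is one more tool, called after "Emit:" as a command line: name --argument value ..., lists and objects as JSON in quotes. arm_command: Moves the arm, as the interface text tells. Its arguments: {"type":"object","properties":{"steps":{"type":"array","items":{"type":"number"}},"squeeze":{"type":"number"}},"required":["steps"]}

```bash
mkdir -p pics; python3 - <<'E'
from workcell import bot
import cv2,numpy as np
for n in("scene","top"):
    c=bot.read_camera(n);cv2.imwrite(f"pics/{n}0.png",c["img"][:,:,::-1]);np.savez(f"{n}0.npz",**c)
    print(c["camera_matrix"].round(1),c["pose"].round(3))
s=bot.read_state();print({k:np.round(v,3) for k,v in s.items()})
E
```

```text
[[413.5   0.  260.2]
 [  0.  413.5 186.1]
 [  0.    0.    1. ]] [[ 0.595  0.697 -0.399  0.823]
 [ 0.803 -0.512  0.304 -0.205]
 [ 0.007 -0.501 -0.865  0.662]
 [ 0.     0.     0.     1.   ]]
[[351.7   0.  261.7]
 [  0.  351.7 193.9]
 [  0.    0.    1. ]] [[ 0.026 -0.998  0.057  0.511]
 [-0.999 -0.028 -0.027  0.004]
 [ 0.029 -0.056 -0.998  0.797]
 [ 0.     0.     0.     1.   ]]
{'time': np.float64(0.1), 'q': array([-1.265,  0.265,  1.605,  0.   ,  1.274, -0.037]), 'joint_vel': array([ 0.   , -0.002, -0.003,  0.   ,  0.   ,  0.001]), 'joint_torque': array([-1.0000e-03, -5.1671e+01, -3.6859e+01, -0.0000e+00,  6.0000e-03,
       -0.0000e+00]), 'tool_pos': array([ 0.227, -0.635,  0.244]), 'tcp_rot': array([-2.567,  1.809,  0.003]), 'wrist_force': array([ 0.08 ,  0.817, -0.36 ]), 'torque': array([-0.017, -0.038,  0.024]), 'width': np.float64(1.0)}
```

View pics/scene0.png

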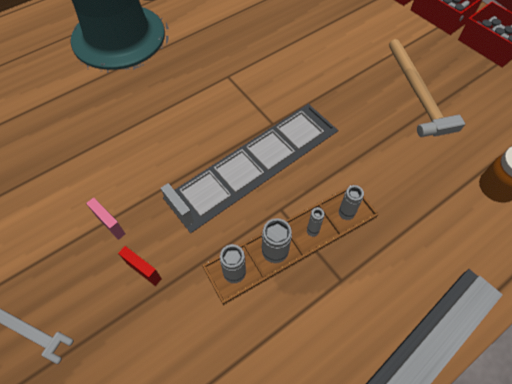

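View pics/top0.png

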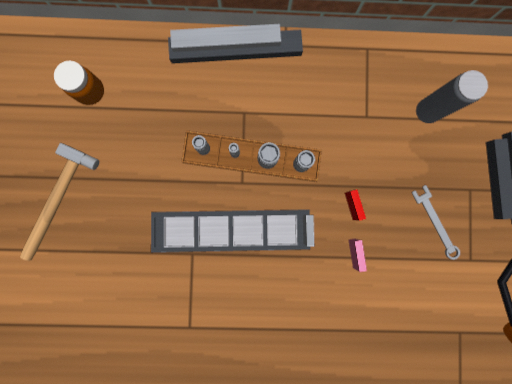

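```bash
cat > h.py <<'E'
import numpy as np,cv2
def ray(c,uv,z):
    K,T=c["camera_matrix"],c["pose"]
    d=T[:3,:3]@np.linalg.solve(K,[uv[0],uv[1],1.]);o=T[:3,3]
    return o+d*(z-o[2])/d[2]
def proj(c,p):
    K,T=c["camera_matrix"],c["pose"]
    v=K@(T[:3,:3].T@(np.array(p)-T[:3,3]));return v[:2]/v[2]
E
python3 - <<'E'
import cv2
a=cv2.imread("pics/top0.png");b=cv2.imread("pics/scene0.png")
cv2.imwrite("pics/topz.png",cv2.resize(a[125:260,140:330],None,fx=4.2,fy=4.2,interpolation=cv2.INTER_CUBIC))
cv2.imwrite("pics/scz.png",cv2.resize(b[95:305,155:385],None,fx=2.8,fy=2.8,interpolation=cv2.INTER_CUBIC))
E
```

```text
(no output)
```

View pics/topz.png

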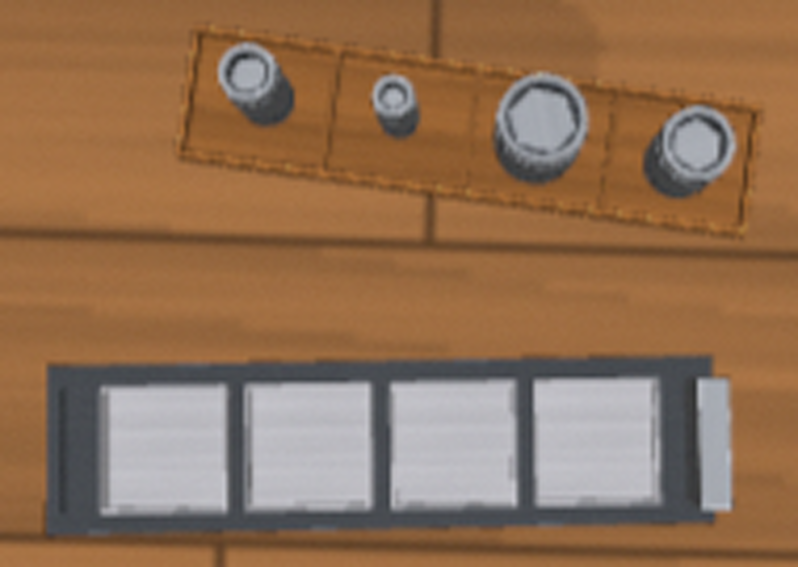

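View pics/scz.png

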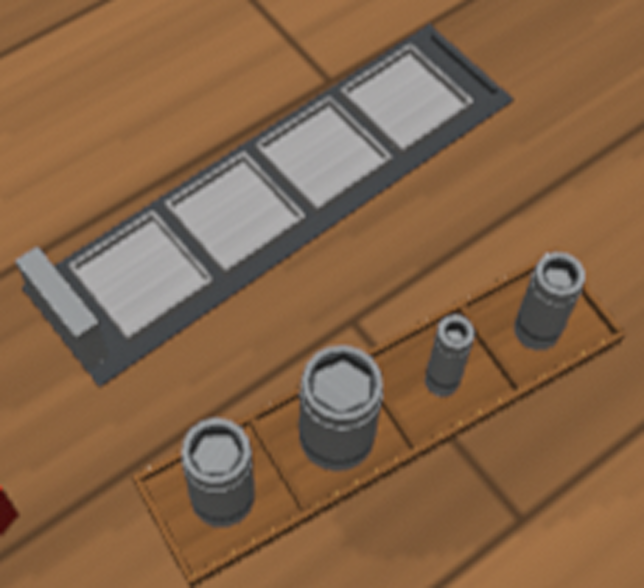

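```bash
python3 - <<'E'
import numpy as np,cv2
from h import *
t=np.load("top0.npz");s=np.load("scene0.npz")
ft=lambda x,y:((x+.5)/4.2-.5+140,(y+.5)/4.2-.5+125)
fs=lambda x,y:((x+.5)/2.8-.5+155,(y+.5)/2.8-.5+95)
T={30:((248,73),(558,274)),22:((394,96),(456,332)),46:((542,117),(341,383)),38:((698,143),(217,452))}
H={30:.078,22:.074,46:.084,38:.081}
for k in T: print(k,ray(t,ft(*T[k][0]),H[k]).round(4),ray(s,fs(*T[k][1]),H[k]).round(4))
# cells
for n,c in(("top",t),("scene",s)):
    im=c["img"];hsv=cv2.cvtColor(im,cv2.COLOR_RGB2HSV)
    m=((hsv[...,1]<30)&(hsv[...,2]>175)).astype('uint8')
    cs,_=cv2.findContours(m,cv2.RETR_EXTERNAL,cv2.CHAIN_APPROX_NONE)
    for q in cs:
        if cv2.contourArea(q)>300:
            r=cv2.minAreaRect(q);print(n,np.round(r[0],1),np.round(r[1],1),round(r[2],1),ray(c,r[0],.008).round(4))
# tray corners top, z=.014
for z in((198,30),(180,158),(762,110),(742,235)): print('tray',ray(t,ft(*z),.014).round(4))
print('plate',ray(t,ft(714,443),.054).round(4))
print('bars')
for uv in((71,73),(91,92),(471,85),(428,112),(283,35)):print(uv,ray(t,uv,0).round(3))
E
```

```text
30 [0.6548 0.1162 0.078 ] [0.6539 0.1151 0.078 ]
22 [0.6464 0.0448 0.074 ] [0.6462 0.0448 0.074 ]
46 [ 0.6365 -0.0281  0.084 ] [ 0.6357 -0.0298  0.084 ]
38 [ 0.6266 -0.1051  0.081 ] [ 0.6272 -0.1057  0.081 ]
top [213.5 231. ] [28. 27.] 90.0 [0.4698 0.0871 0.008 ]
top [179.1 231.5] [28.  27.3] 87.8 [0.4668 0.1631 0.008 ]
top [280.5 230. ] [28. 27.] 90.0 [ 0.4758 -0.0623  0.008 ]
top [247.5 230. ] [28. 29.] 90.0 [0.4739 0.0115 0.008 ]
top [473.3  84.3] [27.6 26.9] 45.0 [ 0.825  -0.5043  0.008 ]
top [68.5 75. ] [28. 29.] 90.0 [0.8119 0.4247 0.008 ]
top [212.1  36. ] [15.7 80. ] 86.8 [0.9155 0.1053 0.008 ]
tray [0.6899 0.1536 0.014 ]
tray [0.6209 0.1605 0.014 ]
tray [ 0.6563 -0.1494  0.014 ]
tray [ 0.5886 -0.1398  0.014 ]
plate [ 0.4791 -0.1202  0.054 ]
bars
(71, 73) [0.82  0.424 0.   ]
(91, 92) [0.777 0.376 0.   ]
(471, 85) [ 0.826 -0.504  0.   ]
(428, 112) [ 0.758 -0.401  0.   ]
(283, 35) [ 0.929 -0.058  0.   ]
```

Emit:
arm_command --steps '[0,0,0,0,0,-1,1,0,0,0,0,0,-1,1,0,0,0,0,0,-1,1,0,0,0,0,0,-1,1,0,0,0,0,0,-1,1,0,0,0,0,0,-1,1,0,0,0,0,0,-1,1,0,0,0,0,0,-1,1,0,0,0,0,0,-1,1,0,0,0,0,0,-1,1]' --squeeze 60

```text
time: 1.35
tool_pos: [0.2267, -0.6353, 0.2445]
tcp_rot: [-3.128, 0.278, 0.001]
wrist_force: [-1.0, -1.0, 0.1]
width: 1.0
```

```bash
cat >> h.py <<'E'
CELL={1:(.4765,-.0625),2:(.4735,.0120),3:(.4700,.0872),4:(.4668,.1625)}
SOCK={46:(.6361,-.0290),38:(.6269,-.1054),30:(.6543,.1157),22:(.6463,.0448)}
def delta(x,y,z,yaw=-7.1):
    from workcell import bot
    from scipy.spatial.transform import Rotation as R
    s=bot.read_state();M=R.from_rotvec(s["tcp_rot"])
    w=np.array([x,y,z])-s["tool_pos"]
    a=np.degrees(np.arctan2(*M.as_matrix()[1::-1,0]))
    print("t",round(s["time"],2),"pos",s["tool_pos"].round(4),"yaw",a.round(2),"tilt",M.as_matrix()[:2,2].round(4),"w",round(s["width"],3),"F",s["wrist_force"].round(1))
    print("units shift",(M.inv().apply(w)/.03).round(2),"az",(-(yaw-a)/6).round(2),"q",s["q"].round(2))
E
python3 -c "
from h import *
delta(*SOCK[38],.15)"
```

```text
t 1.35 pos [ 0.2267 -0.6353  0.2445] yaw -10.16 tilt [-0.0004  0.0013] w 1.0 F [-1.  -1.   0.1]
units shift [ 10.02 -19.74   3.17] az -0.51 q [-1.26  0.26  1.6  -0.    1.27 -1.09]
```

Emit:
arm_command --steps '[0,0,0,0,0,-0.5,1,0.6,-1,0,0,0,0,1,0.6,-1,0,0,0,0,1,0.6,-1,0,0,0,0,1,0.6,-1,0,0,0,0,1,0.6,-1,0,0,0,0,1,0.6,-1,0,0,0,0,1,0.6,-1,0,0,0,0,1,0.6,-1,0,0,0,0,1,0.6,-1,0,0,0,0,1]'

```text
time: 2.6
tool_pos: [0.4225, -0.3875, 0.2447]
tcp_rot: [-3.134, 0.202, 0.001]
wrist_force: [0.1, -0.3, 0.7]
width: 1.004
```

Emit:
arm_command --steps '[0.6,-1,0,0,0,0,1,0.6,-1,0,0,0,0,1,0.6,-1,0,0,0,0,1,0.6,-1,0,0,0,0,1,0.6,-1,0,0,0,0,1,0.6,-1,0,0,0,0,1,0.6,-1,0,0,0,0,1,0.6,-1,0,0,0,0,1,0.6,-1,0,0,0,0,1,0.2,-1,0,0,0,0,1]'

```text
time: 3.85
tool_pos: [0.6278, -0.1116, 0.2445]
tcp_rot: [-3.135, 0.201, 0.001]
wrist_force: [0.1, -0.4, 0.1]
width: 0.999
```

Emit:
arm_command --steps '[0,-0.2,1,0,0,0,1,0,0,1,0,0,0,1,0,0,1,0,0,0,1,0,0,0,0,0,0,1]'

```text
time: 4.35
tool_pos: [0.6251, -0.106, 0.1514]
tcp_rot: [-3.134, 0.201, 0.012]
wrist_force: [0.7, 0.1, 0.1]
width: 0.997
```

```bash
python3 -c "
from h import *
delta(*SOCK[38],.045)"
```

```text
t 4.35 pos [ 0.6251 -0.106   0.1514] yaw -7.35 tilt [-0.0075  0.0016] w 0.997 F [0.7 0.1 0.1]
units shift [ 0.08 -0.03  3.55] az -0.04 q [-0.21  0.26  1.78 -0.    1.1  -0.08]
```

Emit:
arm_command --steps '[0.06,0,0.7,0,0,0,1,0,0,0.7,0,0,0,1,0,0,0.7,0,0,0,1,0,0,0.7,0,0,0,1,0,0,0.7,0,0,0,1,0,0,0,0,0,0,1]'

```text
time: 5.1
tool_pos: [0.6276, -0.1065, 0.0472]
tcp_rot: [-3.134, 0.202, 0.008]
wrist_force: [0.8, 0.5, 0.7]
width: 1.004
```

Emit:
arm_command --steps '[0,0,0,0,0,0,0.35,0,0,0,0,0,0,0.35,0,0,0,0,0,0,0.2,0,0,0,0,0,0,0.2,0,0,0,0,0,0,0.2,0,0,0,0,0,0,0.2]' --squeeze 50

```text
time: 5.85
tool_pos: [0.6297, -0.1071, 0.0515]
tcp_rot: [3.135, -0.202, 0.0]
wrist_force: [-4.1, 0.7, 6.0]
width: 0.432
```

```bash
cat >> h.py <<'E'
def pic(n,cams=("scene","top")):
    from workcell import bot
    o=[]
    for c in cams:
        im=bot.read_camera(c);np.savez(f"{c}_{n}.npz",**im)
        i=im["img"][:,:,::-1]
        i=i[60:310,120:420] if c=="scene" else i[60:310,110:360]
        o.append(cv2.resize(i,None,fx=1.45,fy=1.45,interpolation=cv2.INTER_CUBIC))
    cv2.imwrite(f"pics/{n}.png",np.hstack(o))
E
python3 -c "
from h import *
delta(*SOCK[38],.045);pic('g38')"
```

```text
t 5.85 pos [ 0.6297 -0.1071  0.0515] yaw -7.36 tilt [ 0.0002 -0.0001] w 0.432 F [-4.1  0.7  6. ]
units shift [-0.1  -0.04  0.22] az -0.04 q [-0.21  0.38  1.84 -0.    0.92 -0.08]
```

View pics/g38.png

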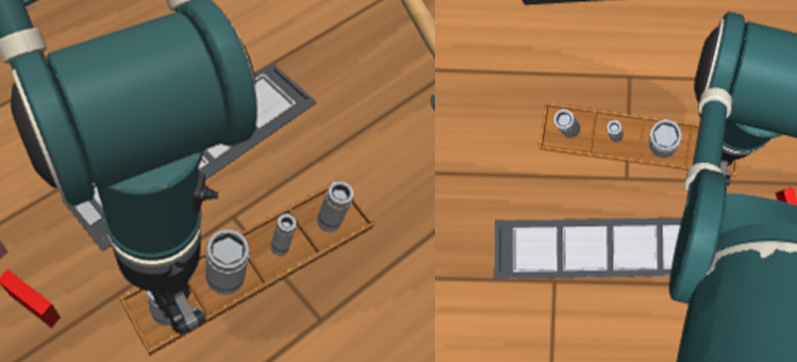

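The view shows the jaws closed on the 38 socket, and the width of 0.43 (≈37 mm) agrees. Lifting.

Emit:
arm_command --steps '[0,0,-0.5,0,0,0,0.2,0,0,-0.7,0,0,0,0.2,0,0,-0.7,0,0,0,0.2,0,0,-0.7,0,0,0,0.2,0,0,-0.7,0,0,0,0.2,0,0,0,0,0,0,0.2]'

```text
time: 6.7
tool_pos: [0.6318, -0.1074, 0.1527]
tcp_rot: [3.134, -0.202, 0.009]
wrist_force: [-0.3, -0.1, -3.6]
width: 0.431
```

```bash
python3 -c "
from h import *
delta(*CELL[2],.06);pic('l38',('scene',))"
```

```text
t 6.7 pos [ 0.6318 -0.1074  0.1527] yaw -7.36 tilt [ 0.0057 -0.0012] w 0.431 F [-0.3 -0.1 -3.6]
units shift [-5.76 -3.27  3.06] az -0.04 q [-0.21  0.27  1.78  0.    1.09 -0.08]
```

View pics/l38.png

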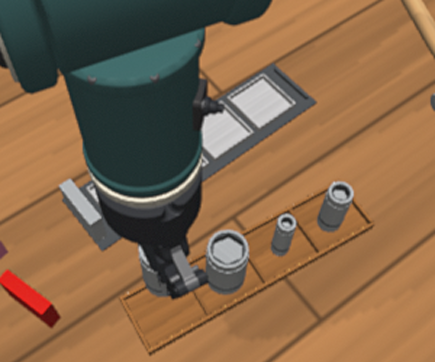

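Emit:
arm_command --steps '[-0.96,-0.55,0,0,0,0,0.2,-0.96,-0.55,0,0,0,0,0.2,-0.96,-0.55,0,0,0,0,0.2,-0.96,-0.55,0,0,0,0,0.2,-0.96,-0.55,0,0,0,0,0.2,-0.96,-0.55,0,0,0,0,0.2,0,0,0.7,0,0,0,0.2,0,0,0.7,0,0,0,0.2,0,0,0.7,0,0,0,0.2,0,0,0,0,0,0,0.2]'

```text
time: 8.0
tool_pos: [0.468, 0.0134, 0.0836]
tcp_rot: [3.135, -0.202, -0.01]
wrist_force: [-0.2, -0.7, -3.4]
width: 0.432
```

```bash
python3 -c "
from h import *
delta(*CELL[2],.0535)"
```

```text
t 8.0 pos [0.468  0.0134 0.0836] yaw -7.36 tilt [-0.0066  0.0002] w 0.432 F [-0.2 -0.7 -3.4]
units shift [0.19 0.02 1.  ] az -0.04 q [-0.02  0.04  2.18  0.    0.92  0.1 ]
```

Emit:
arm_command --steps '[0.12,0,0.3,0,0,0,0.2,0,0,0.3,0,0,0,0.2,0,0,0.2,0,0,0,0.2,0,0,0,0,0,0,0.2,0,0,0,0,0,0,0.2]'

```text
time: 8.62
tool_pos: [0.4748, 0.0129, 0.0625]
tcp_rot: [-3.135, 0.202, -0.0]
wrist_force: [0.4, 0.1, -3.8]
width: 0.428
```

```bash
python3 -c "
from h import *
delta(*CELL[2],.0535)"
```

```text
t 8.62 pos [0.4748 0.0129 0.0625] yaw -7.36 tilt [0.0003 0.    ] w 0.428 F [ 0.4  0.1 -3.8]
units shift [-0.04  0.04  0.3 ] az -0.04 q [-0.03  0.08  2.19  0.    0.87  0.1 ]
```

Emit:
arm_command --steps '[0,0,0.15,0,0,0,0.2,0,0,0.1,0,0,0,0.2,0,0,0.05,0,0,0,0.2,0,0,0,0,0,0,0.2,0,0,0,0,0,0,0.2]'

```text
time: 9.25
tool_pos: [0.4744, 0.0129, 0.0535]
tcp_rot: [-3.135, 0.202, 0.001]
wrist_force: [-2.9, 0.7, 1.9]
width: 0.43
```

```bash
python3 -c "
from h import *
delta(*CELL[2],.0535)"
```

```text
t 9.25 pos [0.4744 0.0129 0.0535] yaw -7.36 tilt [-0.0004  0.0001] w 0.43 F [-2.9  0.7  1.9]
units shift [-0.03  0.03  0.  ] az -0.04 q [-0.03  0.1   2.19  0.    0.85  0.1 ]
```

Contact is felt on the floor (force −3.8 → +1.9 N), so release and rise.

Emit:
arm_command --steps '[0,0,0,0,0,0,0.6,0,0,0,0,0,0,0.9,0,0,0,0,0,0,1,0,0,0,0,0,0,1,0,0,-0.7,0,0,0,1,0,0,-1,0,0,0,1,0,0,-1,0,0,0,1,0,0,-0.8,0,0,0,1,0,0,0,0,0,0,1]'

```text
time: 10.38
tool_pos: [0.4765, 0.0128, 0.1604]
tcp_rot: [-3.135, 0.202, -0.008]
wrist_force: [-0.1, -0.1, -0.1]
width: 1.001
```

```bash
python3 -c "
from h import *
delta(*SOCK[46],.15);pic('p38')"
```

```text
t 10.38 pos [0.4765 0.0128 0.1604] yaw -7.36 tilt [ 0.0052 -0.0001] w 1.001 F [-0.1 -0.1 -0.1]
units shift [5.45 0.7  0.38] az -0.04 q [-0.03 -0.05  2.11  0.    1.07  0.1 ]
```

View pics/p38.png

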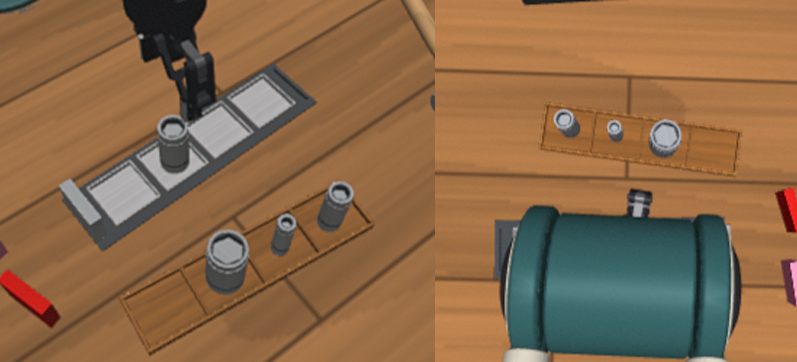

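The 38 stands upright in cell 2 (scene panel ~(173,145)), next to the still-empty cell by the end plate. Next is the 46.

Emit:
arm_command --steps '[0.9,0.12,0,0,0,0,1,0.9,0.12,0,0,0,0,1,0.9,0.12,0,0,0,0,1,0.9,0.12,0,0,0,0,1,0.9,0.12,0,0,0,0,1,0.9,0.1,0,0,0,0,1,0,0,0.4,0,0,0,1,0,0,0,0,0,0,1,0,0,0,0,0,0,1]'

```text
time: 11.6
tool_pos: [0.6309, -0.0283, 0.145]
tcp_rot: [-3.135, 0.201, 0.004]
wrist_force: [0.3, 0.3, -0.1]
width: 0.999
```

```bash
python3 -c "
from h import *
delta(*SOCK[46],.046)"
```

```text
t 11.6 pos [ 0.6309 -0.0283  0.145 ] yaw -7.35 tilt [-0.0027  0.0003] w 0.999 F [ 0.3  0.3 -0.1]
units shift [ 0.18 -0.    3.3 ] az -0.04 q [-0.08  0.26  1.8   0.    1.08  0.04]
```

Emit:
arm_command --steps '[0.15,0,0.7,0,0,0,1,0,0,0.7,0,0,0,1,0,0,0.7,0,0,0,1,0,0,0.6,0,0,0,1,0,0,0.5,0,0,0,1,0,0,0,0,0,0,1,0,0,0,0,0,0,0.5,0,0,0,0,0,0,0.3,0,0,0,0,0,0,0.3,0,0,0,0,0,0,0.3]' --squeeze 60

```text
time: 12.85
tool_pos: [0.6376, -0.0292, 0.0517]
tcp_rot: [-3.135, 0.202, -0.002]
wrist_force: [-2.8, 1.1, 5.4]
width: 0.528
```

Emit:
arm_command --steps '[0,0,0,0,0,0,0.3,0,0,0,0,0,0,0.3]'

```text
time: 13.1
tool_pos: [0.6376, -0.0293, 0.0517]
tcp_rot: [3.135, -0.202, 0.002]
wrist_force: [-1.6, 0.0, 6.5]
width: 0.523
```

```bash
python3 -c "
from h import *
delta(*SOCK[46],.046)"
```

```text
t 13.1 pos [ 0.6376 -0.0293  0.0517] yaw -7.36 tilt [ 0.0013 -0.0001] w 0.523 F [-1.6  0.   6.5]
units shift [-0.05 -0.    0.19] az -0.04 q [-0.08  0.37  1.85  0.    0.92  0.04]
```

Gripped (0.523 ≈ 44 mm). Lift, then go to cell 1, with placing TCP height ≈ 0.0535.

Emit:
arm_command --steps '[0,0,-0.5,0,0,0,0.3,0,0,-0.7,0,0,0,0.3,0,0,-0.7,0,0,0,0.3,0,0,-0.7,0,0,0,0.3,0,0,-0.7,0,0,0,0.3,0,0,-0.3,0,0,0,0.3,0,0,0,0,0,0,0.3,0,0,0,0,0,0,0.3]'

```text
time: 14.1
tool_pos: [0.6362, -0.0292, 0.1571]
tcp_rot: [-3.135, 0.202, 0.003]
wrist_force: [-0.8, -0.1, -6.5]
width: 0.525
```

```bash
python3 -c "
from h import *
delta(*CELL[1],.0535)"
```

```text
t 14.1 pos [ 0.6362 -0.0292  0.1571] yaw -7.36 tilt [-0.0021  0.0002] w 0.525 F [-0.8 -0.1 -6.5]
units shift [-5.13  1.78  3.47] az -0.04 q [-0.08  0.26  1.78 -0.    1.11  0.04]
```

Emit:
arm_command --steps '[-0.9,0.3,0,0,0,0,0.3,-0.9,0.3,0,0,0,0,0.3,-0.9,0.3,0,0,0,0,0.3,-0.9,0.3,0,0,0,0,0.3,-0.9,0.3,0,0,0,0,0.3,-0.6,0.28,0,0,0,0,0.3,0,0,0,0,0,0,0.3,0,0,0.7,0,0,0,0.3,0,0,0.7,0,0,0,0.3,0,0,0.7,0,0,0,0.3]'

```text
time: 15.35
tool_pos: [0.4799, -0.0627, 0.095]
tcp_rot: [-3.135, 0.202, -0.003]
wrist_force: [0.1, -1.2, -5.9]
width: 0.529
```

Emit:
arm_command --steps '[0,0,0.4,0,0,0,0.3,0,0,0.3,0,0,0,0.3,0,0,0.2,0,0,0,0.3,0,0,0,0,0,0,0.3,0,0,0,0,0,0,0.3]'

```text
time: 15.98
tool_pos: [0.479, -0.0627, 0.0689]
tcp_rot: [3.135, -0.202, 0.002]
wrist_force: [-0.6, 0.3, -6.2]
width: 0.524
```

```bash
python3 -c "
from h import *
delta(*CELL[1],.0535)"
```

```text
t 15.97 pos [ 0.479  -0.0627  0.0689] yaw -7.36 tilt [ 0.0012 -0.0002] w 0.524 F [-0.6  0.3 -6.2]
units shift [-0.09  0.    0.51] az -0.04 q [-0.18  0.09  2.17  0.    0.88 -0.05]
```

Emit:
arm_command --steps '[-0.07,0,0.2,0,0,0,0.3,0,0,0.2,0,0,0,0.3,0,0,0.1,0,0,0,0.3,0,0,0,0,0,0,0.3,0,0,0,0,0,0,0.3]'

```text
time: 16.6
tool_pos: [0.4759, -0.0623, 0.0537]
tcp_rot: [-3.135, 0.202, 0.002]
wrist_force: [-4.6, 1.0, 4.6]
width: 0.521
```

```bash
python3 -c "
from h import *
delta(*CELL[1],.0535)"
```

```text
t 16.6 pos [ 0.4759 -0.0623  0.0537] yaw -7.36 tilt [-0.0013  0.0002] w 0.521 F [-4.6  1.   4.6]
units shift [0.02 0.   0.01] az -0.04 q [-0.18  0.11  2.18 -0.    0.85 -0.05]
```

On the floor. Release, rise and check.

Emit:
arm_command --steps '[0,0,0,0,0,0,0.7,0,0,0,0,0,0,0.9,0,0,0,0,0,0,1,0,0,0,0,0,0,1,0,0,-0.7,0,0,0,1,0,0,-1,0,0,0,1,0,0,-1,0,0,0,1,0,0,-0.8,0,0,0,1,0,0,0,0,0,0,1]'

```text
time: 17.73
tool_pos: [0.4783, -0.0627, 0.1605]
tcp_rot: [3.135, -0.202, 0.008]
wrist_force: [-0.7, -0.4, -0.3]
width: 1.002
```

```bash
python3 -c "
from h import *
delta(*SOCK[22],.15);pic('p46')"
```

```text
t 17.73 pos [ 0.4783 -0.0627  0.1605] yaw -7.36 tilt [ 0.0051 -0.0009] w 1.002 F [-0.7 -0.4 -0.3]
units shift [ 5.09 -4.27  0.37] az -0.04 q [-0.18 -0.04  2.1   0.    1.07 -0.05]
```

View pics/p46.png

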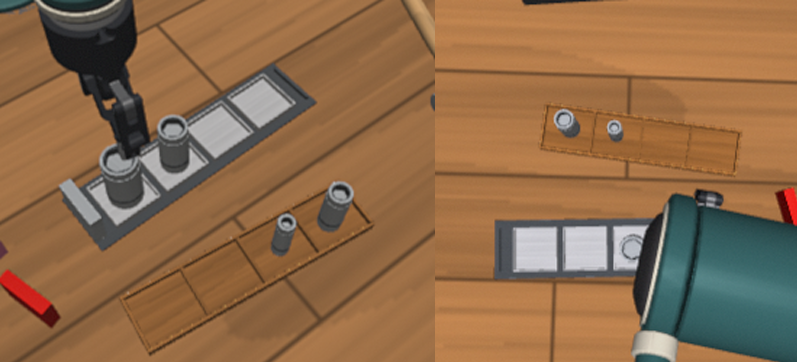

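46 (scene ~(122,175)) and 38 (~(173,145)) both stand in cells 1 and 2. Next the 22.

Emit:
arm_command --steps '[0.85,-0.71,0,0,0,0,1,0.85,-0.71,0,0,0,0,1,0.85,-0.71,0,0,0,0,1,0.85,-0.71,0,0,0,0,1,0.85,-0.71,0,0,0,0,1,0.85,-0.71,0,0,0,0,1,0.1,0,0.4,0,0,0,1,0,0,0,0,0,0,1,0,0,0,0,0,0,1]'

```text
time: 18.95
tool_pos: [0.6459, 0.0438, 0.145]
tcp_rot: [3.135, -0.202, -0.004]
wrist_force: [-1.3, 0.4, 0.0]
width: 1.0
```

```bash
python3 -c "
from h import *
delta(*SOCK[22],.045)"
```

```text
t 18.95 pos [0.6459 0.0438 0.145 ] yaw -7.39 tilt [-0.0028 -0.0002] w 1.0 F [-1.3  0.4  0. ]
units shift [ 0.02 -0.04  3.33] az -0.05 q [ 0.03  0.29  1.76 -0.    1.09  0.16]
```

Emit:
arm_command --steps '[0,-0.03,0.7,0,0,0,1,0,0,0.7,0,0,0,1,0,0,0.7,0,0,0,0.8,0,0,0.6,0,0,0,0.7,0,0,0.5,0,0,0,0.6,0,0,0,0,0,0,0.5,0,0,0,0,0,0,0.35,0,0,0,0,0,0,0.1,0,0,0,0,0,0,0.1,0,0,0,0,0,0,0.1]' --squeeze 45

```text
time: 20.2
tool_pos: [0.6485, 0.0454, 0.0514]
tcp_rot: [-3.135, 0.202, -0.003]
wrist_force: [0.2, -0.1, 3.4]
width: 0.239
```

Emit:
arm_command --steps '[0,0,0,0,0,0,0.1,0,0,0,0,0,0,0.1,0,0,0,0,0,0,0.1]'

```text
time: 20.58
tool_pos: [0.6485, 0.0454, 0.0515]
tcp_rot: [-3.135, 0.202, -0.003]
wrist_force: [0.1, 0.6, 5.9]
width: 0.241
```

```bash
python3 -c "
from h import *
delta(*SOCK[22],.045)"
```

```text
t 20.57 pos [0.6485 0.0454 0.0515] yaw -7.36 tilt [0.002  0.0001] w 0.241 F [0.1 0.6 5.9]
units shift [-0.07  0.03  0.22] az -0.04 q [0.03 0.39 1.82 0.   0.93 0.16]
```

Emit:
arm_command --steps '[0,0,-0.5,0,0,0,0.1,0,0,-0.7,0,0,0,0.1,0,0,-0.7,0,0,0,0.1,0,0,-0.7,0,0,0,0.1,0,0,-0.7,0,0,0,0.1,0,0,-0.3,0,0,0,0.1,0,0,0,0,0,0,0.1,0,0,0,0,0,0,0.1]'

```text
time: 21.58
tool_pos: [0.6468, 0.0453, 0.1572]
tcp_rot: [3.135, -0.202, -0.003]
wrist_force: [0.4, 0.2, -2.5]
width: 0.242
```

```bash
python3 -c "
from h import *
delta(*CELL[4],.0535);pic('l22',('scene',))"
```

```text
t 21.57 pos [0.6468 0.0453 0.1572] yaw -7.36 tilt [-0.0018 -0.0001] w 0.242 F [ 0.4  0.2 -2.5]
units shift [-6.45 -3.11  3.47] az -0.04 q [ 0.03  0.28  1.75 -0.    1.11  0.16]
```

View pics/l22.png

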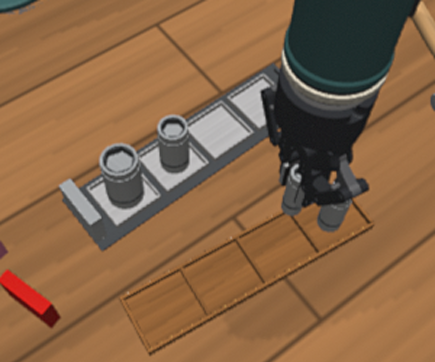

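The 22 is held upright at ~(292,190), with the 30 still in the tray behind the gripper. Go to cell 4.

Emit:
arm_command --steps '[-0.95,-0.45,0,0,0,0,0.1,-0.95,-0.45,0,0,0,0,0.1,-0.95,-0.45,0,0,0,0,0.1,-0.95,-0.45,0,0,0,0,0.1,-0.95,-0.45,0,0,0,0,0.1,-0.95,-0.45,0,0,0,0,0.1,-0.7,-0.4,0,0,0,0,0.1,0,0,0.7,0,0,0,0.1,0,0,0.7,0,0,0,0.1,0,0,0.7,0,0,0,0.1]'

```text
time: 22.88
tool_pos: [0.4683, 0.1621, 0.0939]
tcp_rot: [3.135, -0.201, -0.002]
wrist_force: [-0.4, -0.5, -1.4]
width: 0.247
```

Emit:
arm_command --steps '[0,0,0.4,0,0,0,0.1,0,0,0.3,0,0,0,0.1,0,0,0.2,0,0,0,0.1,0,0,0,0,0,0,0.1,0,0,0,0,0,0,0.1]'

```text
time: 23.5
tool_pos: [0.4696, 0.1623, 0.0689]
tcp_rot: [-3.135, 0.202, -0.002]
wrist_force: [0.0, -1.3, -1.6]
width: 0.242
```

```bash
python3 -c "
from h import *
delta(*CELL[4],.0535)"
```

```text
t 23.5 pos [0.4696 0.1623 0.0689] yaw -7.36 tilt [0.0011 0.0003] w 0.242 F [ 0.  -1.3 -1.6]
units shift [-0.1   0.    0.51] az -0.04 q [0.28 0.11 2.14 0.   0.89 0.41]
```

Emit:
arm_command --steps '[-0.07,0,0.2,0,0,0,0.1,0,0,0.2,0,0,0,0.1,0,0,0.1,0,0,0,0.1,0,0,0,0,0,0,0.1,0,0,0,0,0,0,0.1]'

```text
time: 24.12
tool_pos: [0.4666, 0.1624, 0.0535]
tcp_rot: [3.135, -0.202, -0.001]
wrist_force: [-3.0, -0.1, 4.3]
width: 0.239
```

```bash
python3 -c "
from h import *
delta(*CELL[4],.0535)"
```

```text
t 24.12 pos [0.4666 0.1624 0.0535] yaw -7.36 tilt [-0.0009 -0.0002] w 0.239 F [-3.  -0.1  4.3]
units shift [ 0.01 -0.01 -0.  ] az -0.04 q [0.28 0.13 2.15 0.   0.86 0.41]
```

Emit:
arm_command --steps '[0,0,0,0,0,0,0.4,0,0,0,0,0,0,0.7,0,0,0,0,0,0,1,0,0,0,0,0,0,1,0,0,0,0,0,0,1,0,0,-0.7,0,0,0,1,0,0,-1,0,0,0,1,0,0,-1,0,0,0,1,0,0,-0.8,0,0,0,1,0,0,0,0,0,0,1]'

```text
time: 25.38
tool_pos: [0.4688, 0.1629, 0.1605]
tcp_rot: [-3.133, 0.201, -0.008]
wrist_force: [-0.2, 0.2, 0.2]
width: 0.999
```

```bash
python3 -c "
from h import *
delta(*SOCK[30],.15);pic('p22')"
```

```text
t 25.38 pos [0.4688 0.1629 0.1605] yaw -7.36 tilt [0.0049 0.0015] w 0.999 F [-0.2  0.2  0.2]
units shift [6.33 0.77 0.38] az -0.04 q [ 0.28 -0.01  2.07  0.    1.07  0.41]
```

View pics/p22.png

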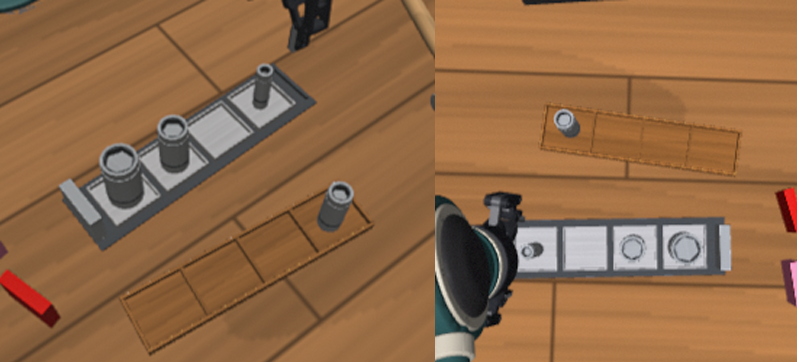

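The 22 stands in cell 4 (~(263,88) scene). The 30 remains at (340,205), and cell 3 is empty.

Emit:
arm_command --steps '[0.9,0.11,0,0,0,0,1,0.9,0.11,0,0,0,0,1,0.9,0.11,0,0,0,0,1,0.9,0.11,0,0,0,0,1,0.9,0.11,0,0,0,0,1,0.9,0.11,0,0,0,0,1,0.95,0.11,0,0,0,0,1,0.1,0,0.4,0,0,0,1,0,0,0,0,0,0,1,0,0,0,0,0,0,1]'

```text
time: 26.72
tool_pos: [0.6543, 0.1149, 0.145]
tcp_rot: [3.135, -0.201, -0.004]
wrist_force: [-0.3, -0.5, -0.8]
width: 0.999
```

```bash
python3 -c "
from h import *
delta(*SOCK[30],.045)"
```

```text
t 26.73 pos [0.6543 0.1149 0.145 ] yaw -7.33 tilt [-0.0028 -0.0003] w 0.999 F [-0.3 -0.5 -0.8]
units shift [ 0.01 -0.03  3.33] az -0.04 q [0.14 0.32 1.72 0.   1.1  0.26]
```

Emit:
arm_command --steps '[0,0,0.7,0,0,0,1,0,0,0.7,0,0,0,1,0,0,0.7,0,0,0,0.9,0,0,0.6,0,0,0,0.8,0,0,0.5,0,0,0,0.7,0,0,0,0,0,0,0.5,0,0,0,0,0,0,0.4,0,0,0,0,0,0,0.2,0,0,0,0,0,0,0.2,0,0,0,0,0,0,0.2]' --squeeze 50

```text
time: 27.98
tool_pos: [0.6566, 0.1148, 0.0513]
tcp_rot: [-3.135, 0.202, -0.003]
wrist_force: [-0.5, 0.0, 2.4]
width: 0.337
```

Emit:
arm_command --steps '[0,0,0,0,0,0,0.2,0,0,0,0,0,0,0.2,0,0,0,0,0,0,0.2]'

```text
time: 28.35
tool_pos: [0.6566, 0.1148, 0.0512]
tcp_rot: [-3.135, 0.202, -0.002]
wrist_force: [-0.8, 0.3, 5.3]
width: 0.336
```

Emit:
arm_command --steps '[0,0,-0.5,0,0,0,0.2,0,0,-0.7,0,0,0,0.2,0,0,-0.7,0,0,0,0.2,0,0,-0.7,0,0,0,0.2,0,0,-0.7,0,0,0,0.2,0,0,-0.3,0,0,0,0.2,0,0,0,0,0,0,0.2,0,0,0,0,0,0,0.2]'

```text
time: 29.35
tool_pos: [0.6552, 0.1146, 0.1572]
tcp_rot: [3.135, -0.202, -0.003]
wrist_force: [-0.2, -0.3, -3.3]
width: 0.334
```

```bash
python3 -c "
from h import *
delta(*CELL[3],.0535)"
```

```text
t 29.35 pos [0.6552 0.1146 0.1572] yaw -7.36 tilt [-0.0018 -0.0002] w 0.334 F [-0.2 -0.3 -3.3]
units shift [-6.    1.7   3.47] az -0.04 q [0.14 0.31 1.71 0.   1.12 0.26]
```

Emit:
arm_command --steps '[-0.9,0.25,0,0,0,0,0.2,-0.9,0.25,0,0,0,0,0.2,-0.9,0.25,0,0,0,0,0.2,-0.9,0.25,0,0,0,0,0.2,-0.9,0.25,0,0,0,0,0.2,-0.9,0.25,0,0,0,0,0.2,-0.6,0.2,0,0,0,0,0.2,0,0,0.7,0,0,0,0.2,0,0,0.7,0,0,0,0.2,0,0,0.7,0,0,0,0.2]'

```text
time: 30.6
tool_pos: [0.4708, 0.0871, 0.0945]
tcp_rot: [-3.135, 0.202, -0.0]
wrist_force: [0.5, 0.2, -1.6]
width: 0.333
```

Emit:
arm_command --steps '[0,0,0.4,0,0,0,0.2,0,0,0.3,0,0,0,0.2,0,0,0.2,0,0,0,0.2,0,0,0,0,0,0,0.2,0,0,0,0,0,0,0.2]'

```text
time: 31.22
tool_pos: [0.4714, 0.0873, 0.0688]
tcp_rot: [-3.135, 0.202, -0.002]
wrist_force: [-1.0, -0.4, -2.2]
width: 0.335
```

```bash
python3 -c "
from h import *
delta(*CELL[3],.0535)"
```

```text
t 31.23 pos [0.4714 0.0873 0.0688] yaw -7.36 tilt [0.001  0.0002] w 0.335 F [-1.  -0.4 -2.2]
units shift [-0.05  0.01  0.51] az -0.04 q [0.13 0.08 2.18 0.   0.88 0.26]
```

Emit:
arm_command --steps '[-0.03,0,0.2,0,0,0,0.2,0,0,0.2,0,0,0,0.2,0,0,0.1,0,0,0,0.2,0,0,0,0,0,0,0.2,0,0,0,0,0,0,0.2]'

```text
time: 31.85
tool_pos: [0.4697, 0.0873, 0.0533]
tcp_rot: [3.135, -0.202, -0.001]
wrist_force: [-2.4, -0.8, 0.7]
width: 0.342
```

```bash
python3 -c "
from h import *
delta(*CELL[3],.0535)"
```

```text
t 31.85 pos [0.4697 0.0873 0.0533] yaw -7.36 tilt [-0.0006 -0.    ] w 0.342 F [-2.4 -0.8  0.7]
units shift [ 0.01  0.   -0.01] az -0.04 q [0.13 0.1  2.19 0.   0.85 0.26]
```

Contact is felt. Release and rise high, then move clear of the cameras' view of the rack.

Emit:
arm_command --steps '[0,0,0,0,0,0,0.5,0,0,0,0,0,0,0.7,0,0,0,0,0,0,1,0,0,0,0,0,0,1,0,0,0,0,0,0,1,0,0,-0.7,0,0,0,1,0,0,-1,0,0,0,1,0,0,-1,0,0,0,1,0,0,-0.8,0,0,0,1,0,0,-1,0,0,0,1]'

```text
time: 33.1
tool_pos: [0.4694, 0.0872, 0.1887]
tcp_rot: [3.135, -0.202, -0.002]
wrist_force: [0.7, 1.1, 0.5]
width: 1.001
```

Emit:
arm_command --steps '[0,-1,0,0,0,0,1,0,-1,0,0,0,0,1,0,-1,0,0,0,0,1,0,-1,0,0,0,0,1,0,-1,0,0,0,0,1,0,-1,0,0,0,0,1,0,-1,0,0,0,0,1,0,-1,0,0,0,0,1,0,0,0,0,0,0,1]'

```text
time: 34.22
tool_pos: [0.5007, 0.3269, 0.1881]
tcp_rot: [-3.135, 0.198, -0.0]
wrist_force: [0.3, -0.1, -0.2]
width: 1.0
```

```bash
python3 - <<'E'
from h import *
pic('fin');delta(0.47,0.09,.2)
s=np.load("scene_fin.npz");t=np.load("top_fin.npz")
z={46:.086,38:.083,30:.080,22:.076}
for k,(c) in {46:1,38:2,30:3,22:4}.items():
    print(k,'expected top px scene',proj(s,(*CELL[c],z[k])).round(1),'top',proj(t,(*CELL[c],z[k])).round(1))
b=s["img"][90:220,160:345,::-1];cv2.imwrite("pics/finz.png",cv2.resize(b,None,fx=4,fy=4,interpolation=cv2.INTER_CUBIC))
b=t["img"][190:265,140:330,::-1];cv2.imwrite("pics/fintz.png",cv2.resize(b,None,fx=4,fy=4,interpolation=cv2.INTER_CUBIC))
E
```

```text
t 34.33 pos [0.5004 0.325  0.1879] yaw -7.32 tilt [-0.0007 -0.001 ] w 0.996 F [ 0.3  0.1 -0.2]
units shift [-0.01  7.9  -0.39] az -0.04 q [ 0.53  0.16  1.84 -0.    1.15  0.66]
46 expected top px scene [201.6 170.1] top [283.8 231.4]
38 expected top px scene [237.8 148. ] top [246.8 231.9]
30 expected top px scene [271.5 127.1] top [209.6 232.7]
22 expected top px scene [302.9 108.1] top [172.5 233.2]
```

View pics/finz.png

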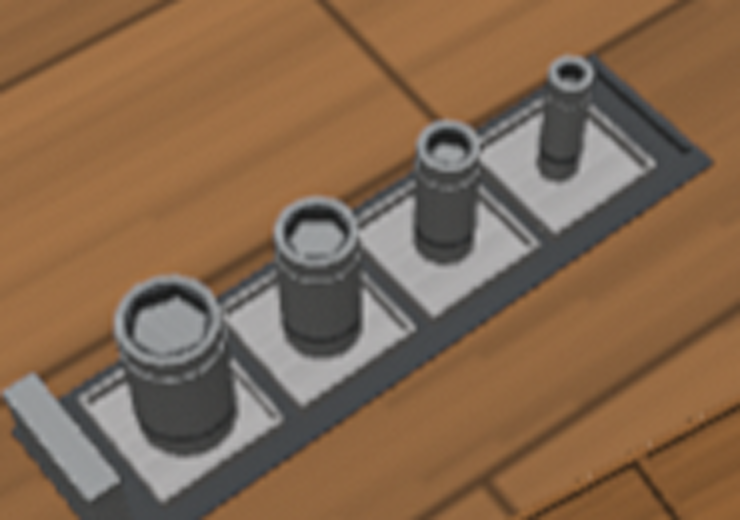

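View pics/fintz.png

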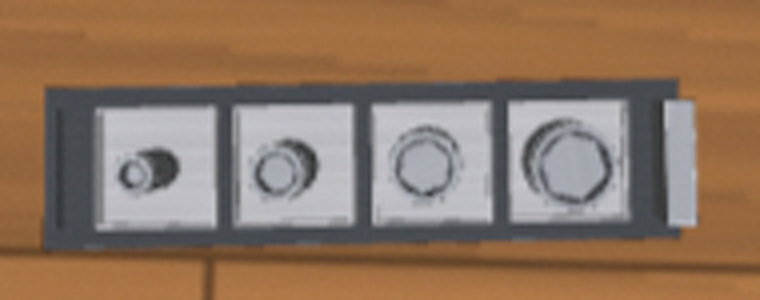

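Both views show all four sockets upright and centred, in the order 46, 38, 30, 22 from the end plate. In the scene view the 46's top is at pixel (202,170), predicted (201.6,170.1), and the 22's at (303,108), predicted (302.9,108.1).

```bash
python3 -c "
from workcell import bot
print(bot.finish_job())"
```

```text
the job is handed in; nothing more can be done
None
```

All four sockets are in the steel rack and the job is handed in; it gave no verdict. The end plate is beside cell 1, so the 46, 38, 30 and 22 mm sockets went into cells 1, 2, 3 and 4. I gripped each one across the row and lowered it until the wrist force showed contact with the floor. I then let go and moved the arm clear, at about 34 s.

The last pictures from both cameras show every socket upright, free and well inside its own cell. In the scene view I compared two socket tops (46 and 22) with where a correctly standing one should appear, and they agreed to within about 1 pixel. The other two I checked only by eye. No check failed or disagreed, and the only loads I saw at the wrist were a few newtons.

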